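# Clear the parts box and hold its lid open

### The job

The red measuring cup has been left standing mouth-down on the lid of the green parts box: first hang it, still mouth-down, fully home over the drying peg in the black drip tray and let go of it while the lid is still shut. Then lift the lid by its bar handle and hold it open at 40 degrees (give or take 5) so that someone can reach in; it falls shut by itself, so finish while still holding it there, steady. Leave the two cans and the wrench where they are.

Things in the scene. Friction and masses are not known exactly. Their poses are not given: they have to be found in the camera images.
- box: Green steel parts box, fixed, 200 mm deep (its x), 250 mm wide (its y), 100 mm high, closed by a hinged lid. Origin: centre of its underside, on the bench; x points from the handle side to the hinge side (within 0.25 rad of straight ahead), z up. The shut lid's top, on which the cup stands, is 106 mm above the bench. It stands to the robot's left or right, the tray on the other side.
- lid (a joint): Opening angle of the lid in rad: 0 shut, grows as the handle side swings up, 0.70 = 40 degrees, end stop 1.9. The lid is a flat green plate 208 x 256 x 5 mm of about 0.5 kg (0.8 to 1.3 times that) on a loose hinge: let go below about 1.5 rad it falls shut. Holding it at the bar takes about 1.5 to 3 N.
- lid_hinge (a point): Midpoint of the lid's hinge line, on the box's far (its +x) top edge, 100 mm above the bench; the hinge line runs along the box's y.
- lid_bar (a point): Middle of the lid's handle: round steel bar 12 mm thick, parallel to the hinge line and 247 mm from it, 42 mm out from the lid's front edge on two stems at its ends (108 mm free between them), level with the lid. Shut, it is 104 mm above the bench with nothing under it. Pinch it from above, fingers on its robot and box sides; it can turn between them. Moves with the lid; y runs along the bar.
- cup: Red plastic measuring cup, straight-sided, outside diameter 60 mm, height 90 mm, wall 3 mm (inside diameter 54 mm), inside depth 86 mm, about 100 g (0.8 to 1.3 times that). It stands mouth-down. Origin: centre of the mouth (its lower rim as it stands); z points from the mouth to the closed end, which is up and bears a white disc.
- cup_top (a point): Centre of the cup's closed end, 90 mm above its origin; uppermost as it stands.
- peg_top (a point): Centre of the flat top of the aluminium drying peg, 100 mm above the bench: round, upright, 34 mm in diameter, edge rounded by 4 mm, on a foot 56 mm wide and 8 mm high. When the cup hangs fully home, the inside of its closed end rests on the peg top: its outer end is then 104 mm and its rim 14 mm above the bench.
- tray: Black plastic drip tray with the peg in its middle, fixed to the bench, 150 x 150 mm, rim 12 mm high. Origin: centre of its underside on the bench; z up along the peg.
- blue_can: Bystander: blue spray can with a yellow label, 56 mm in diameter, 170 mm high, standing to the robot's left; origin at the centre of its underside. Leave it alone.
- orange_can: Bystander: orange spray can, 52 mm in diameter, 150 mm high, standing to the robot's right; origin at the centre of its underside. Leave it alone.
- wrench: Bystander: steel wrench, 170 mm long, lying flat on the bench in front of the robot, nearer than the box and tray; origin at its middle. Leave it alone.
Mind the look-alikes: they are no part of the job. What is meant by the cup is not turquoise or yellow, and is the larger of those in its own colour.

How it is judged:
By the outcome, as a careful person would: the job done as asked, in the order asked, and still so for the second after the job is handed in, while the arm keeps its last pose, push and grip.
It also fails if it takes over 66 s, if anything falls off the work surface, if the arm or the gripper's body presses on something with over 40 N, if the wrist force passes 120 N, or if a joint passes its speed limit or range.

### The arm

A 7-joint arm with a two-finger parallel gripper is mounted at the origin on the work surface. World frame = base frame: x ahead of the robot, y to its left, z up, the work surface at z = 0. Lengths are in m, angles in degrees, forces in N, time in s.
With the tool pointing down it reaches from about 0.425 to 0.875 m from the base axis. Payload 4.7 kg.
Tool frame: the origin (TCP) lies between the finger pads; the fingertips stand env.finger_overhang ahead of it and the grasp point (between the pads) lies 5 mm behind it (env.finger_overhang is the distance from the TCP to the fingertips, in m); z points along the fingers, y is the line along which they close (so a half turn about z gives the same grasp; the last joint's range is limited). The gripper opens to 87 mm and grips with 3 to 60 N. Pads are 19 mm wide; open, the fingers measure 117 mm over their backs; the gripper's body (75 mm by 190 mm) begins 51 mm behind the grasp point.
Start: joints at [-65.77, 18.392, -4.016, 83.108, 1.295, 78.541, -3.26], TCP at [0.258, 0.596, 0.237] pointing down, gripper open.
Joint ranges: [-163.93, 163.93], [-17.29, 119.83], [-79.2, 71.16], [3.27, 140.29], [-89.18, 269.18], [5.43, 117.66], [-154.24, 154.24]. Speed limits (degrees/s): [147.25, 147.25, 180, 180, 180, 180, 180].

### API

Orientations are given as [roll, pitch, yaw] about the fixed x, y, z axes, in that order (R = Rz(yaw) Ry(pitch) Rx(roll)).
In Python, from cell import telemetry, eyes, env, models gives the robot as it stands. The module is installed in compiled form; this text tells all that it offers.
- The arm moves only by the tool drive_tool, never from a script. Its arguments are lists of equal length, an entry for each row: "angular": the turn, a rotation vector about the tool's x, y, z in rad, a list of three; "delta_pos": the shift along the tool's x, y, z in cm, a list of three; "gripper": the finger opening in cm, from 0 to 8.7. A call has 1 to 20 rows; each row shifts and turns the commanded pose from where the row before left it, along the tool's axes as they then stand; what a row does not reach is not made up. A row lasts 1/10 s, in which the tool goes at most 50 mm and 8.59 degrees, less where a joint would pass 70% of its speed; a pose out of reach is approached as far as the arm can. A call with a gripper value outside its range is refused whole. The fingers move at their own pace and stop on an object; "squeeze" is the grip in N (left out, the last holds). Time passes only in rows, so rows that do not move let the fingers close. It gives the time, the measured TCP pose, the force, the opening and the grip force at its end, in the units of the state.
- telemetry.get_obs(): the state, without advancing time (a new reading comes with each control period).
- eyes.read_camera(name): name is "scene" or "top"; returns a dict with "pixels" (480x640x3 uint8, red, green, blue), "mtx" (3x3 intrinsics, pixels), "origin" and "orientation" of the camera in the world. Camera axes: x right, y down, z forward; pixel columns grow to the right and rows downward; lengths in m; the calibration is good to about 2 mm. A picture is of the moment at which its call begins. There is no depth.
- env.sign_off(): hands the job in; it is judged then, once.
Trained networks look in a picture, given as the dict that the camera call returned (one of the last four; its "shot" number tells which), for a name from the list of things; names that differ only in an ending like _2 or _b are one class to them, and where a whole thing is asked for, a point or a joint stands for the part that bears it (a point fixed in the world has none). Each returns a list of dicts, best first, with "p" (0 to 1); they miss things now and then, are a little off and sometimes report something else, mostly with a low value. They report only what shows in the picture. A call takes as long as a camera call. They do not tell look-alikes from the thing itself.
- models.search_frame(picture, target): "centre" ([column, row] in pixels, amid what is visible of it).
- models.cut_out(picture, target): "pixels" (480x640 bool, what is visible of it) and "centre" ([column, row] in pixels, amid what is visible of it).
The state is a dict: "time_s": time; "qpos": joint angles; "joint_velocities": joint speeds; "effort": joint torques, N m; "tool_pos": TCP position; "tool_rot": TCP orientation; "force": force on the tool from outside, world axes, zero at the start; "wrist_torque": the same for the moment, N m; "grip_width": finger opening in m; "grasp_force": force on a finger pad.
Only numpy, scipy, OpenCV 4.12 (cv2) and the standard library are available. Lean on these libraries where they do the work, as an engineer would, in place of code of your own. Each camera call takes 0.05 s, during which the arm holds its last target. There are 200 camera calls.

## Working session

There is one attempt and no reset: what is moved stays moved. The work goes in short steps, Python scripts to look and compute and a tool call to move; the robot and the scene stay as the last step left them, time stands still between calls to the robot, and variables do not carry over. Pictures are saved under pics/ and viewed, at most 10 in all, crops included, and the job is handed in when it is done.

Besides the shell and the picture viewer there is one more tool, called after "Request:" by a JSON object that holds its "name" and its "arguments". drive_tool: Moves the arm, as the interface text tells. Its arguments: {"type":"object","properties":{"angular":{"type":"array","items":{"type":"array","items":{"type":"number"}}},"delta_pos":{"type":"array","items":{"type":"array","items":{"type":"number"}}},"gripper":{"type":"array","items":{"type":"number"}},"squeeze":{"type":"number"}},"required":["angular","delta_pos","gripper"]}

```bash
mkdir -p pics; cat > h.py <<'E'
import numpy as np, cv2
from cell import telemetry, eyes, env, models
def ray(P,px):
    K=np.array(P["mtx"]);R=np.array(P["orientation"],float)
    if R.shape!=(3,3):
        from scipy.spatial.transform import Rotation as Ro
        R=Ro.from_euler('xyz',R,degrees=True).as_matrix()
    d=R@np.linalg.inv(K)@np.array([px[0],px[1],1.0]);return np.array(P["origin"],float),d/np.linalg.norm(d)
def onz(P,px,z):
    o,d=ray(P,px);return o+d*(z-o[2])/d[2]
def tri(A,pa,B,pb):
    o1,d1=ray(A,pa);o2,d2=ray(B,pb)
    s=np.linalg.lstsq(np.stack([d1,-d2],1),o2-o1,rcond=None)[0]
    a=o1+s[0]*d1;b=o2+s[1]*d2
    return (a+b)/2,np.linalg.norm(a-b)
def proj(P,X):
    K=np.array(P["mtx"]);R=np.array(P["orientation"],float)
    if R.shape!=(3,3):
        from scipy.spatial.transform import Rotation as Ro
        R=Ro.from_euler('xyz',R,degrees=True).as_matrix()
    c=K@(R.T@(np.array(X)-np.array(P["origin"])));return c[:2]/c[2]
def save(P,n,crop=None,s=1):
    im=P["pixels"][:,:,::-1]
    if crop: im=im[crop[1]:crop[3],crop[0]:crop[2]]
    cv2.imwrite("pics/"+n,cv2.resize(im,None,fx=s,fy=s))
E
python3 - <<'E'
from h import *
np.set_printoptions(precision=4,suppress=True)
print(telemetry.get_obs(),env.finger_overhang)
S=eyes.read_camera("scene");T=eyes.read_camera("top")
for n,P in(("s",S),("t",T)):
    save(P,n+"0.png");print(n,P["origin"],P["orientation"],P["mtx"])
    for t in["cup","cup_top","peg_top","lid_bar","lid_hinge","tray","blue_can","orange_can","wrench"]:
        try: print(n,t,[(np.round(d["centre"],1),round(d["p"],2)) for d in models.search_frame(P,t)][:5])
        except Exception as e: print(t,e)
E
```

```text
{'time_s': 0.0, 'qpos': array([-65.7699,  18.4399,  -4.0171,  83.176 ,   1.2939,  78.5409,
        -3.261 ]), 'joint_velocities': array([ 0.0181,  0.0081, -0.108 ,  0.0191, -0.0638, -0.0122,  0.0556]), 'effort': array([ -0.001 , -49.1294,  -0.4044, -31.2529,  -0.0639,   0.0433,
         0.0002]), 'tool_pos': array([0.2582, 0.5959, 0.2354]), 'tool_rot': array([-179.8884,    0.0043,  156.58  ]), 'force': array([0.1611, 0.3094, 0.6851]), 'wrist_torque': array([-0.0102, -0.0017, -0.0041]), 'grasp_force': 0.0, 'grip_width': 0.08685454192788526} 0.014
s [1.1277 0.98   1.0919] [-129.6077    1.0172  150.1788] [[534.143    0.     317.1738]
 [  0.     534.143  254.0189]
 [  0.       0.       1.    ]]
s cup [(array([343.8, 309.9]), 0.97), (array([396.3, 399.1]), 0.73), (array([356.1, 399.3]), 0.62), (array([291.6, 390.6]), 0.6), (array([337.9, 334. ]), 0.19)]
s cup_top [(array([359.2, 400.2]), 0.85), (array([342.4, 310.3]), 0.74), (array([401.1, 396.5]), 0.74), (array([294.3, 389.3]), 0.7)]
s peg_top [(array([331.8, 316.9]), 0.46)]
s lid_bar [(array([329.1, 319.5]), 0.93)]
s lid_hinge [(array([
[... 323 characters left out ...]
0.     318.4641]
 [  0.     566.2926 234.4819]
 [  0.       0.       1.    ]]
t cup [(array([182.4, 196.7]), 0.87), (array([237.3, 215.7]), 0.84), (array([221.2, 152.9]), 0.76), (array([157.5, 227.4]), 0.55)]
t cup_top [(array([179.8, 198.8]), 0.88), (array([160.1, 227.2]), 0.69), (array([236.3, 218.4]), 0.62), (array([219.9, 148.4]), 0.6)]
t peg_top [(array([394.1, 248.8]), 0.82)]
t lid_bar [(array([257.7, 228.9]), 0.88), (array([257.5, 229. ]), 0.48)]
t lid_hinge [(array([258.1, 229.7]), 0.57)]
t tray [(array([399.1, 247.8]), 0.72)]
t blue_can [(array([143.4, 269.1]), 0.85)]
t orange_can [(array([518.5, 275.7]), 0.91), (array([398.1, 249.9]), 0.23)]
t wrench [(array([333.4, 326.9]), 0.92)]
```

View pics/s0.png

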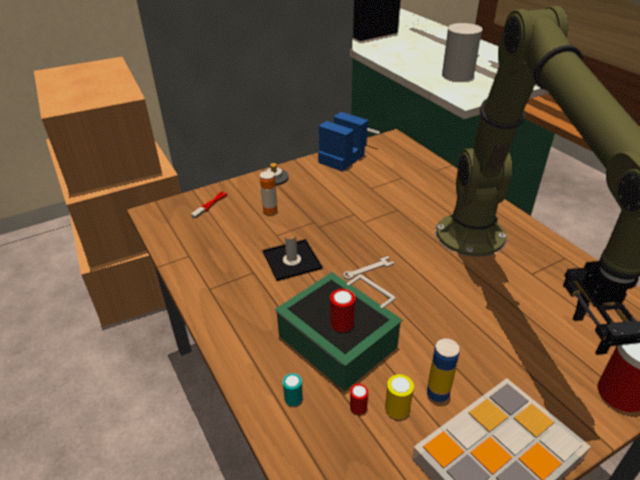

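View pics/t0.png

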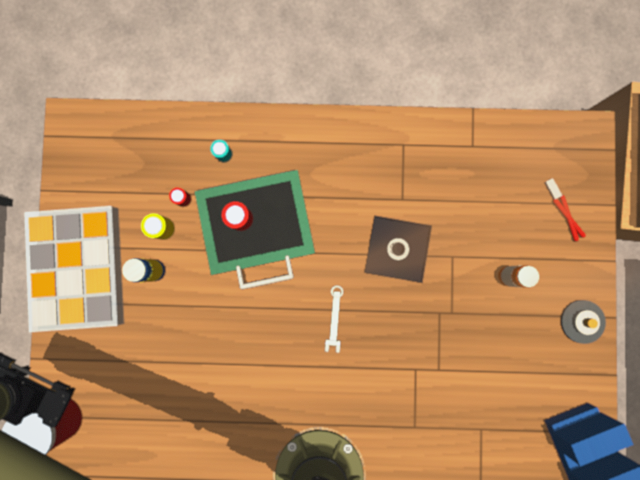

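Candidates for the red cup: 
- Red with a white disc on the lid, top (235,215) / scene (343,310). This is the larger one and it stands on the lid, so I choose it.
- Small red at top (179,197) / scene (359,400).
- Turquoise at top (220,149).
- Yellow at top (153,226).
- Big red pot by the gripper at scene (625,375).

The box is on the left, the tray on the right at top (398,249), and the bar at top (265,275).

```bash
cat > m.py <<'E'
from h import *
np.set_printoptions(precision=4,suppress=True)
S=eyes.read_camera("scene");T=eyes.read_camera("top")
def white(P,c,r,th=200,rad=None):
    x0,y0=int(c[0]-r),int(c[1]-r)
    w=P["pixels"][y0:y0+2*r,x0:x0+2*r].astype(int)
    m=(w.min(2)>th).astype(np.uint8)
    n,l,st,ce=cv2.connectedComponentsWithStats(m)
    k=1+np.argmax(st[1:,4]);return ce[k]+[x0,y0],st[k]
cs,a=white(S,(343,297),14);ct,b=white(T,(235,215),14)
print("cup disc",cs,a,ct,b,tri(S,cs,T,ct))
ps,a=white(S,(291,260),14,150);pt,b=white(T,(398,249),16,150)
print("foot",ps,a,onz(S,ps,.008),pt,b,onz(T,pt,.008))
a=cv2.resize(S["pixels"][215:345,260:420],None,fx=4.5,fy=4.5,interpolation=cv2.INTER_CUBIC)
cv2.imwrite("pics/sc.png",a[:,:,::-1])
b=cv2.resize(T["pixels"][165:295,190:440],None,fx=3.2,fy=3.2,interpolation=cv2.INTER_CUBIC)
cv2.imwrite("pics/tc.png",b[:,:,::-1])
E
python3 m.py
```

```text
cup disc [342.2049 296.7131] [  6   9  15  10 122] [234.5082 214.3443] [  5   5  18  18 244] (array([0.6317, 0.2047, 0.1977]), np.float64(0.0016482773300568636))
foot [286.0455 260.6364] [ 7 11  7  7 22] [ 0.5929 -0.1884  0.008 ] [397.852  249.0255] [  6   6  21  21 196] [ 0.5714 -0.1877  0.008 ]
```

View pics/sc.png

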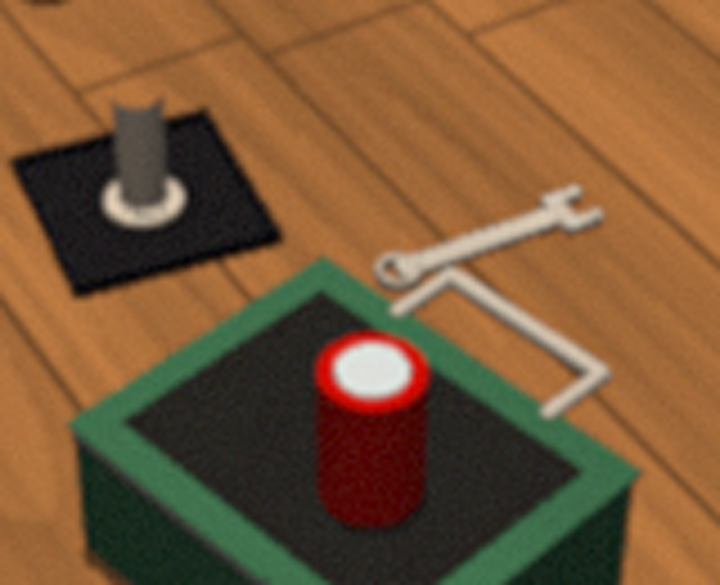

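View pics/tc.png

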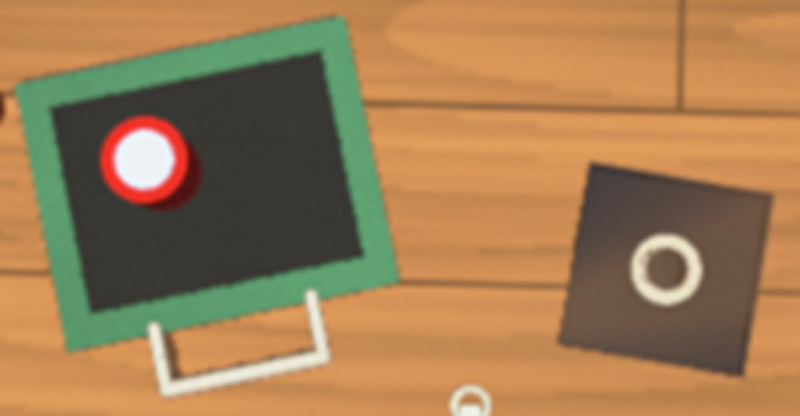

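The close crop shows that the large red cup, with its white disc at crop (373,370), stands on the shut lid. The peg is at crop (139,100). The bar ends are at (452,275) and (605,375) in the scene crop, and at (168,387) and (325,354) in the top crop.

```bash
cat > m2.py <<'E'
from h import *
np.set_printoptions(precision=4,suppress=True)
S=eyes.read_camera("scene");T=eyes.read_camera("top")
s=lambda x,y:((x+.5)/4.5-.5+260,(y+.5)/4.5-.5+215)
t=lambda x,y:((x+.5)/3.2-.5+190,(y+.5)/3.2-.5+165)
print("barL",tri(S,s(603,374),T,t(168,386)),onz(T,t(168,386),.104),onz(S,s(603,374),.104))
print("barR",tri(S,s(453,275),T,t(325,355)),onz(T,t(325,355),.104),onz(S,s(453,275),.104))
print("peg",tri(S,s(139,101),T,t(665,268)),onz(T,t(665,268),.1),onz(S,s(139,101),.1))
print("foot",onz(T,t(666,269),.008),onz(S,s(143,199),.008))
tc=np.mean([onz(T,t(*c),.012) for c in[(591,164),(772,195),(743,376),(559,343)]],0);print("tray",tc)
C=[onz(T,t(*c),.106) for c in[(343,17),(18,85),(68,352),(399,281)]]
print("lid",np.array(C),np.mean(C,0))
for a,b in((1,0),(2,3)): d=C[a]-C[b];print(np.linalg.norm(d),np.degrees(np.arctan2(-d[0],d[1])))
for a,b in((1,2),(0,3)): d=C[a]-C[b];print(np.linalg.norm(d),np.degrees(np.arctan2(d[1],d[0])))
cand=[onz(T,c,.196) for c in[(234.5,214.3)]];print("cup",cand,onz(S,(342.2,296.7),.196))
m=models.cut_out(T,"lid_bar")
E
python3 m2.py
```

```text
barL (array([0.4691, 0.1962, 0.1058]), np.float64(0.0031845489124237374)) [0.4703 0.1955 0.104 ] [0.4665 0.1955 0.104 ]
barR (array([0.4958, 0.0792, 0.1057]), np.float64(0.0019257715261884092)) [0.4966 0.0788 0.104 ] [0.4939 0.0782 0.104 ]
peg (array([ 0.5726, -0.177 ,  0.1007]), np.float64(0.009379869974774215)) [ 0.5686 -0.1747  0.1   ] [ 0.576  -0.1807  0.1   ]
foot [ 0.5722 -0.1875  0.008 ] [ 0.5744 -0.1875  0.008 ]
tray [ 0.5718 -0.1872  0.012 ]
lid [[0.752  0.0727 0.106 ]
 [0.6939 0.3168 0.106 ]
 [0.4937 0.271  0.106 ]
 [0.5533 0.0249 0.106 ]] [0.6232 0.1714 0.106 ]
0.2509708091428352 13.385283729954494
0.25324781615949626 13.620206241785716
0.2053471997013129 12.8935576256944
0.20430192378587458 13.529029889647946
cup [array([0.6312, 0.2054, 0.196 ])] [0.6314 0.2028 0.196 ]
```

Request:
{"name": "drive_tool", "arguments": {"angular": [[0, 0, 0.1326], [0, 0, 0.1326], [0, 0, 0.1326], [0, 0, 0.1326], [0, 0, 0.1326], [0, 0, 0.1326], [0, 0, 0.1326]], "delta_pos": [[0, 0, -0.5], [0, 0, -0.5], [0, 0, -0.5], [0, 0, -0.5], [0, 0, -0.5], [0, 0, -0.5], [0, 0, -0.5]], "gripper": [8.7, 8.7, 8.7, 8.7, 8.7, 8.7, 8.7]}}

```text
time_s: 1.95
tool_pos: [0.2583, 0.5965, 0.2718]
tool_rot: [180.0, -0.0, 103.1]
force: [-0.3, -0.8, -0.3]
grip_width: 0.0871
grasp_force: 0.0
```

Request:
{"name": "drive_tool", "arguments": {"angular": [[0, 0, 0], [0, 0, 0], [0, 0, 0], [0, 0, 0], [0, 0, 0], [0, 0, 0], [0, 0, 0], [0, 0, 0], [0, 0, 0], [0, 0, 0], [0, 0, 0], [0, 0, 0], [0, 0, 0], [0, 0, 0], [0, 0, 0], [0, 0, 0], [0, 0, 0], [0, 0, 0], [0, 0, 0], [0, 0, 0]], "delta_pos": [[-2.6, 1.51, 0], [-2.6, 1.51, 0], [-2.6, 1.51, 0], [-2.6, 1.51, 0], [-2.6, 1.51, 0], [-2.6, 1.51, 0], [-2.6, 1.51, 0], [-2.6, 1.51, 0], [-2.6, 1.51, 0], [-2.6, 1.51, 0], [-2.6, 1.51, 0], [-2.6, 1.51, 0], [-2.6, 1.51, 0], [-2.6, 1.51, 0], [-2.6, 1.51, 0], [-2.6, 1.51, 0], [-2.6, 1.51, 0], [-2.6, 1.51, 0], [0, 0, 0], [0, 0, 0]], "gripper": [8.7, 8.7, 8.7, 8.7, 8.7, 8.7, 8.7, 8.7, 8.7, 8.7, 8.7, 8.7, 8.7, 8.7, 8.7, 8.7, 8.7, 8.7, 8.7, 8.7]}}

```text
time_s: 3.95
tool_pos: [0.6315, 0.2035, 0.2714]
tool_rot: [-180.0, -0.0, 103.3]
force: [-0.1, 0.5, -0.6]
grip_width: 0.0869
grasp_force: 0.0
```

```bash
cat > st.py <<'E'
import sys
from h import *
from scipy.spatial.transform import Rotation as Ro
np.set_printoptions(precision=4,suppress=True)
o=telemetry.get_obs()
print(o["time_s"],o["tool_pos"],o["tool_rot"],o["qpos"],"F",o["force"],o["wrist_torque"],o["grip_width"],o["grasp_force"])
if len(sys.argv)>3:
    g=np.array(sys.argv[1:4],float);print("cm",100*Ro.from_euler('xyz',o["tool_rot"],degrees=True).as_matrix().T@(g-o["tool_pos"]))
E
python3 st.py .6315 .204 .161
```

```text
3.95 [0.6315 0.2035 0.2714] [-179.9796   -0.0088  103.2999] [-35.5748  19.7641  20.4855  78.7212  -6.8614  82.7478  -2.0312] F [-0.1055  0.4735 -0.5579] [-0.0325  0.0237 -0.0233] 0.08694619549871428 0.0
cm [ 0.0474  0.0181 11.0358]
```

Request:
{"name": "drive_tool", "arguments": {"angular": [[0, 0, 0], [0, 0, 0], [0, 0, 0], [0, 0, 0], [0, 0, 0], [0, 0, 0], [0, 0, 0], [0, 0, 0], [0, 0, 0], [0, 0, 0], [0, 0, 0], [0, 0, 0], [0, 0, 0], [0, 0, 0], [0, 0, 0], [0, 0, 0], [0, 0, 0], [0, 0, 0], [0, 0, 0]], "delta_pos": [[0, 0, 1.5], [0, 0, 1.5], [0, 0, 1.5], [0, 0, 1.5], [0, 0, 1.5], [0, 0, 1.5], [0, 0, 1], [0, 0, 0.5], [0, 0, 0.5], [0, 0, 0], [0, 0, 0], [0, 0, 0], [0, 0, 0], [0, 0, 0], [0, 0, 0], [0, 0, 0], [0, 0, 0], [0, 0, 0], [0, 0, 0]], "gripper": [8.7, 8.7, 8.7, 8.7, 8.7, 8.7, 8.7, 8.7, 8.7, 8.7, 7.5, 6.8, 6.3, 5.5, 5.5, 5.5, 5.5, 5.5, 5.5], "squeeze": 15}}

```text
time_s: 5.85
tool_pos: [0.6314, 0.2042, 0.1619]
tool_rot: [180.0, -0.0, 103.4]
force: [-0.8, -0.2, 2.7]
grip_width: 0.0597
grasp_force: 15.0
```

```bash
python3 st.py .6315 .204 .161
```

```text
5.85 [0.6314 0.2042 0.1619] [179.9751  -0.007  103.3979] [-35.3498  22.941   19.7049  87.2177  -7.9859  71.2018  -1.1132] F [-0.8126 -0.2492  2.7382] [-0.0775  0.1344  0.0398] 0.05966369100962007 15.000090652356448
cm [-0.0232  0.0097  0.088 ]
```

Request:
{"name": "drive_tool", "arguments": {"angular": [[0, 0, 0], [0, 0, 0], [0, 0, 0], [0, 0, 0], [0, 0, 0], [0, 0, 0]], "delta_pos": [[0, 0, -0.5], [0, 0, -1], [0, 0, -1.5], [0, 0, -1.5], [0, 0, -1], [0, 0, -0.5]], "gripper": [5.5, 5.5, 5.5, 5.5, 5.5, 5.5]}}

```text
time_s: 6.45
tool_pos: [0.632, 0.2043, 0.2238]
tool_rot: [179.8, -0.0, 103.4]
force: [0.5, 0.5, -0.9]
grip_width: 0.0605
grasp_force: 15.0
```

Request:
{"name": "drive_tool", "arguments": {"angular": [[0, 0, 0], [0, 0, 0], [0, 0, 0], [0, 0, 0], [0, 0, 0], [0, 0, 0], [0, 0, 0], [0, 0, 0], [0, 0, 0], [0, 0, 0], [0, 0, 0], [0, 0, 0], [0, 0, 0], [0, 0, 0], [0, 0, 0], [0, 0, 0], [0, 0, 0], [0, 0, 0], [0, 0, 0], [0, 0, 0]], "delta_pos": [[-1, -0.4, 0], [-2.1, -0.84, 0], [-2.3, -0.92, 0], [-2.3, -0.92, 0], [-2.3, -0.92, 0], [-2.3, -0.92, 0], [-2.3, -0.92, 0], [-2.3, -0.92, 0], [-2.3, -0.92, 0], [-2.3, -0.92, 0], [-2.3, -0.92, 0], [-2.3, -0.92, 0], [-2.3, -0.92, 0], [-2.3, -0.92, 0], [-2.3, -0.92, 0], [-2.3, -0.92, 0], [-1, -0.4, 0], [-0.4, -0.2, 0], [0, 0, 0], [0, 0, 0]], "gripper": [5.5, 5.5, 5.5, 5.5, 5.5, 5.5, 5.5, 5.5, 5.5, 5.5, 5.5, 5.5, 5.5, 5.5, 5.5, 5.5, 5.5, 5.5, 5.5, 5.5]}}

```text
time_s: 8.45
tool_pos: [0.5733, -0.1855, 0.2213]
tool_rot: [180.0, -0.1, 103.5]
force: [-0.2, 0.3, -0.6]
grip_width: 0.0603
grasp_force: 15.0
```

```bash
python3 st.py .573 -.187 .222; python3 - <<'E'
from h import *
S=eyes.read_camera("scene")
a=cv2.resize(S["pixels"][160:290,220:380],None,fx=4.5,fy=4.5,interpolation=cv2.INTER_CUBIC)
print(proj(S,(.573,-.187,.1)),proj(S,(.573,-.187,.136)),proj(S,(.573,-.187,.008)))
u=proj(S,(.573,-.187,.1));u=[int(4.5*(u[0]-220)),int(4.5*(u[1]-160))];cv2.circle(a,u,3,(0,255,0),-1)
cv2.imwrite("pics/s2.png",a[:,:,::-1])
E
```

```text
8.45 [ 0.5733 -0.1855  0.2213] [179.996   -0.0621 103.4956] [-11.4691  14.158   31.9544  92.5443  -7.7389  75.5329  35.1411] F [-0.2097  0.3166 -0.6124] [-0.0308 -0.0072  0.007 ] 0.06033162390260606 15.000127913954202
cm [-0.1392 -0.0604 -0.0693]
[290.42172146 235.66084207] [289.82581969 226.15781624] [291.87082521 258.77013789]
```

View pics/s2.png

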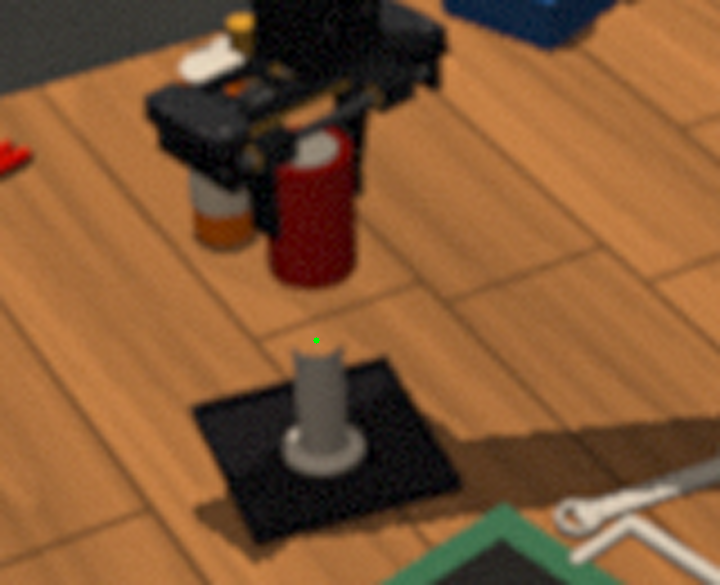

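The peg's projected top (316,341) lies on its axis, with the cup right above it; only a 1.4 mm correction is needed.

Request:
{"name": "drive_tool", "arguments": {"angular": [[0, 0, 0], [0, 0, 0], [0, 0, 0], [0, 0, 0], [0, 0, 0], [0, 0, 0], [0, 0, 0], [0, 0, 0]], "delta_pos": [[-0.14, -0.06, 1], [0, 0, 1], [0, 0, 1], [0, 0, 1], [0, 0, 1], [0, 0, 1], [0, 0, 1], [0, 0, 1]], "gripper": [5.5, 5.5, 5.5, 5.5, 5.5, 5.5, 5.5, 5.5]}}

```text
time_s: 9.3
tool_pos: [0.5728, -0.1885, 0.1407]
tool_rot: [180.0, -0.0, 103.4]
force: [-0.1, -0.6, -0.7]
grip_width: 0.0602
grasp_force: 15.0
```

Request:
{"name": "drive_tool", "arguments": {"angular": [[0, 0, 0], [0, 0, 0], [0, 0, 0], [0, 0, 0], [0, 0, 0], [0, 0, 0], [0, 0, 0], [0, 0, 0]], "delta_pos": [[0, 0, 1], [0, 0, 1], [0, 0, 1], [0, 0, 1], [0, 0, 1], [0, 0, 1], [0, 0, 0.5], [0, 0, 0.3]], "gripper": [5.5, 5.5, 5.5, 5.5, 5.5, 5.5, 5.5, 5.5]}}

```text
time_s: 10.1
tool_pos: [0.5726, -0.1884, 0.0729]
tool_rot: [-180.0, -0.0, 103.4]
force: [0.1, -0.5, -0.4]
grip_width: 0.0599
grasp_force: 15.0
```

```bash
python3 st.py .573 -.187 .070
```

```text
10.1 [ 0.5726 -0.1884  0.0729] [-179.9654   -0.0162  103.3979] [ -9.2253  22.0483  30.1745 101.4405 -12.59    59.91    38.8891] F [ 0.0661 -0.4999 -0.3778] [-0.0689  0.0301 -0.0083] 0.05992450123031253 14.999984493479133
cm [0.1251 0.0711 0.2868]
```

Descend slowly until contact, about 3 mm more.

Request:
{"name": "drive_tool", "arguments": {"angular": [[0, 0, 0], [0, 0, 0], [0, 0, 0], [0, 0, 0], [0, 0, 0]], "delta_pos": [[0, 0, 0.1], [0, 0, 0.1], [0, 0, 0.1], [0, 0, 0], [0, 0, 0]], "gripper": [5.5, 5.5, 5.5, 5.5, 5.5]}}

```text
time_s: 10.6
tool_pos: [0.573, -0.1885, 0.0708]
tool_rot: [180.0, 0.0, 103.4]
force: [0.1, -0.2, -1.3]
grip_width: 0.0601
grasp_force: 15.0
```

Request:
{"name": "drive_tool", "arguments": {"angular": [[0, 0, 0], [0, 0, 0], [0, 0, 0], [0, 0, 0]], "delta_pos": [[0, 0, 0.1], [0, 0, 0.1], [0, 0, 0], [0, 0, 0]], "gripper": [5.5, 5.5, 5.5, 5.5]}}

```text
time_s: 11.0
tool_pos: [0.5731, -0.1885, 0.0698]
tool_rot: [180.0, -0.0, 103.4]
force: [-2.5, 0.4, 7.2]
grip_width: 0.0601
grasp_force: 15.0
```

Contact came at the expected height. Open, then back straight up.

Request:
{"name": "drive_tool", "arguments": {"angular": [[0, 0, 0], [0, 0, 0], [0, 0, 0], [0, 0, 0], [0, 0, 0], [0, 0, 0], [0, 0, 0], [0, 0, 0]], "delta_pos": [[0, 0, -0.1], [0, 0, 0], [0, 0, 0], [0, 0, 0], [0, 0, 0], [0, 0, 0], [0, 0, 0], [0, 0, 0]], "gripper": [5.5, 6.5, 7.2, 8, 8.7, 8.7, 8.7, 8.7]}}

```text
time_s: 11.8
tool_pos: [0.5728, -0.1885, 0.0695]
tool_rot: [180.0, -0.0, 103.4]
force: [-0.3, 0.3, -0.0]
grip_width: 0.0863
grasp_force: 0.0
```

Request:
{"name": "drive_tool", "arguments": {"angular": [[0, 0, 0], [0, 0, 0], [0, 0, 0], [0, 0, 0], [0, 0, 0], [0, 0, 0], [0, 0, 0], [0, 0, 0], [0, 0, 0]], "delta_pos": [[0, 0, -0.5], [0, 0, -1], [0, 0, -1.5], [0, 0, -2], [0, 0, -2], [0, 0, -2], [0, 0, -2], [0, 0, -2], [0, 0, -1]], "gripper": [8.7, 8.7, 8.7, 8.7, 8.7, 8.7, 8.7, 8.7, 8.7]}}

```text
time_s: 12.7
tool_pos: [0.5739, -0.1891, 0.2131]
tool_rot: [179.8, 0.1, 103.4]
force: [-0.0, 0.5, 0.5]
grip_width: 0.0871
grasp_force: 0.0
```

```bash
python3 st.py .4815 .1375 .22; python3 - <<'E'
from h import *
S=eyes.read_camera("scene")
a=cv2.resize(S["pixels"][200:330,260:420],None,fx=4.5,fy=4.5,interpolation=cv2.INTER_CUBIC)
u=proj(S,(.573,-.187,.104));print(4.5*(u-[260,200]),4.5*(proj(S,(.573,-.187,.014))-[260,200]))
cv2.imwrite("pics/s3.png",a[:,:,::-1])
E
```

```text
12.7 [ 0.5739 -0.1891  0.2131] [179.7564   0.0947 103.3797] [-11.2926  14.4696  32.1186  93.197   -7.9864  74.3623  35.5116] F [-0.0277  0.5013  0.5113] [-0.0741  0.0708  0.0079] 0.08707404649258516 0.0
cm [33.906  -1.4259 -0.7559]
[136.60353933 155.78197722] [143.00730346 257.90474071]
```

View pics/s3.png

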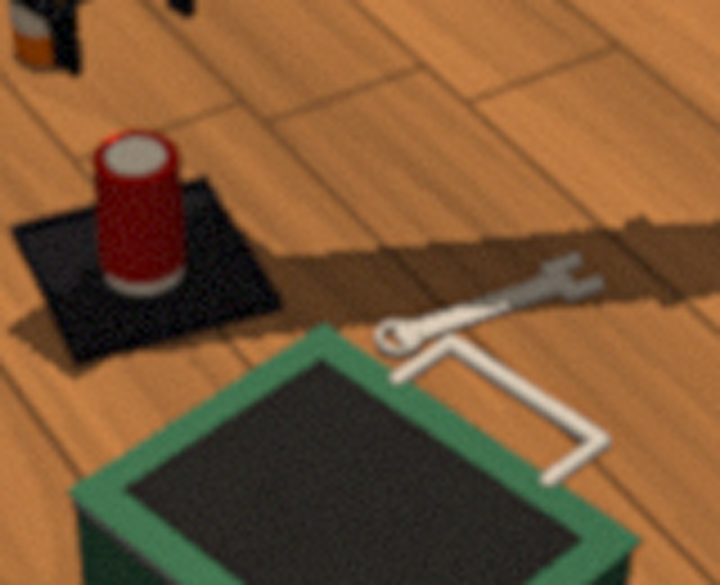

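The cup's top is where it should be when fully home, (136,156), and its rim hides all but the foot's edge. Next I go over the bar with the fingers narrowed to fit the 36 mm gap.

Request:
{"name": "drive_tool", "arguments": {"angular": [[0, 0, 0], [0, 0, 0], [0, 0, 0], [0, 0, 0], [0, 0, 0], [0, 0, 0], [0, 0, 0], [0, 0, 0], [0, 0, 0], [0, 0, 0], [0, 0, 0], [0, 0, 0], [0, 0, 0], [0, 0, 0], [0, 0, 0], [0, 0, 0], [0, 0, 0], [0, 0, 0]], "delta_pos": [[2.2, -0.1, 0], [2.2, -0.1, 0], [2.2, -0.1, 0], [2.2, -0.1, 0], [2.2, -0.1, 0], [2.2, -0.1, 0], [2.2, -0.1, 0], [2.2, -0.1, 0], [2.2, -0.1, 0], [2.2, -0.1, 0], [2.2, -0.1, 0], [2.2, -0.1, 0], [2.2, -0.1, 0], [2.2, -0.1, 0], [2.2, 0, 0], [0.9, 0, 0], [0, 0, 0], [0, 0, 0]], "gripper": [8.7, 8.7, 8.7, 8.7, 7, 6, 5, 4, 3.5, 3.5, 3.5, 3.5, 3.5, 3.5, 3.5, 3.5, 3.5, 3.5]}}

```text
time_s: 14.55
tool_pos: [0.4809, 0.1369, 0.2094]
tool_rot: [-180.0, 0.0, 103.3]
force: [0.3, 0.5, 0.4]
grip_width: 0.0353
grasp_force: 0.0
```

```bash
python3 st.py .4815 .1375 .099
```

```text
14.55 [0.4809 0.1369 0.2094] [-179.99      0.0454  103.3416] [-34.7903   0.6933  16.0196 106.7015  -0.1541  72.6464  -5.3842] F [0.2694 0.514  0.4186] [-0.1172  0.0166  0.0047] 0.03533585876256053 0.0
cm [ 0.0566  0.0753 11.0449]
```

Request:
{"name": "drive_tool", "arguments": {"angular": [[0, 0, 0], [0, 0, 0], [0, 0, 0], [0, 0, 0], [0, 0, 0], [0, 0, 0], [0, 0, 0], [0, 0, 0], [0, 0, 0], [0, 0, 0], [0, 0, 0], [0, 0, 0], [0, 0, 0]], "delta_pos": [[0, 0.08, 1], [0, 0, 1], [0, 0, 1], [0, 0, 1], [0, 0, 1], [0, 0, 1], [0, 0, 1], [0, 0, 1], [0, 0, 1], [0, 0, 1], [0, 0, 0.7], [0, 0, 0.3], [0, 0, 0]], "gripper": [3.5, 3.5, 3.5, 3.5, 3.5, 3.5, 3.5, 3.5, 3.5, 3.5, 3.5, 3.5, 3.5]}}

```text
time_s: 15.85
tool_pos: [0.4813, 0.1382, 0.0992]
tool_rot: [-180.0, 0.0, 103.4]
force: [0.6, -0.2, 0.6]
grip_width: 0.0348
grasp_force: 0.0
```

Request:
{"name": "drive_tool", "arguments": {"angular": [[0, 0, 0], [0, 0, 0], [0, 0, 0], [0, 0, 0], [0, 0, 0], [0, 0, 0], [0, 0, 0], [0, 0, 0], [0, 0, 0]], "delta_pos": [[0, 0, 0], [0, 0, 0], [0, 0, 0], [0, 0, 0], [0, 0, 0], [0, 0, 0], [0, 0, 0], [0, 0, 0], [0, 0, 0]], "gripper": [3, 2.5, 2, 1.6, 1.3, 0.8, 0.8, 0.8, 0.8], "squeeze": 25}}

```text
time_s: 16.75
tool_pos: [0.4815, 0.1383, 0.0997]
tool_rot: [180.0, -0.0, 103.4]
force: [-0.1, 0.1, 0.3]
grip_width: 0.011
grasp_force: 25.0
```

```bash
python3 st.py .4815 .1375 .099
```

```text
16.75 [0.4815 0.1383 0.0997] [179.987   -0.0044 103.3975] [-34.2132   6.8891  16.1129 113.8352  -2.2169  59.5493  -3.6897] F [-0.0645  0.1017  0.3457] [-0.0272  0.0159  0.0373] 0.011002406332026388 24.999988675117493
cm [-0.077  -0.019   0.0652]
```

```bash
python3 -c "
import numpy as np
a=np.radians(.93+np.arange(0,41,2));y=-24.7*np.diff(np.cos(a));z=24.7*np.diff(np.sin(a))
print([[0,round(p,2),round(-q,2)] for p,q in zip(y,z)],y.sum(),z.sum())"
```

```text
[[0, np.float64(0.03), np.float64(-0.86)], [0, np.float64(0.06), np.float64(-0.86)], [0, np.float64(0.09), np.float64(-0.86)], [0, np.float64(0.12), np.float64(-0.85)], [0, np.float64(0.15), np.float64(-0.85)], [0, np.float64(0.18), np.float64(-0.84)], [0, np.float64(0.21), np.float64(-0.84)], [0, np.float64(0.24), np.float64(-0.83)], [0, np.float64(0.27), np.float64(-0.82)], [0, np.float64(0.29), np.float64(-0.81)], [0, np.float64(0.32), np.float64(-0.8)], [0, np.float64(0.35), np.float64(-0.79)], [0, np.float64(0.38), np.float64(-0.78)], [0, np.float64(0.4), np.float64(-0.76)], [0, np.float64(0.43), np.float64(-0.75)], [0, np.float64(0.46), np.float64(-0.73)], [0, np.float64(0.48), np.float64(-0.72)], [0, np.float64(0.51), np.float64(-0.7)], [0, np.float64(0.53), np.float64(-0.68)], [0, np.float64(0.55), np.float64(-0.66)]] 6.035635857019783 15.78096927303714
```

Request:
{"name": "drive_tool", "arguments": {"angular": [[0, 0, 0], [0, 0, 0], [0, 0, 0], [0, 0, 0], [0, 0, 0], [0, 0, 0], [0, 0, 0], [0, 0, 0], [0, 0, 0], [0, 0, 0]], "delta_pos": [[0, 0.03, -0.86], [0, 0.06, -0.86], [0, 0.09, -0.86], [0, 0.12, -0.85], [0, 0.15, -0.85], [0, 0.18, -0.84], [0, 0.21, -0.84], [0, 0.24, -0.83], [0, 0, 0], [0, 0, 0]], "gripper": [0.8, 0.8, 0.8, 0.8, 0.8, 0.8, 0.8, 0.8, 0.8, 0.8]}}

```text
time_s: 17.75
tool_pos: [0.4914, 0.1406, 0.1673]
tool_rot: [-179.9, -0.0, 103.4]
force: [-1.9, -0.3, -1.6]
grip_width: 0.011
grasp_force: 25.0
```

```bash
python3 st.py
```

```text
17.75 [0.4914 0.1406 0.1673] [-179.9276   -0.0003  103.396 ] [-34.4672   4.0768  16.2431 108.349   -1.2375  67.8132  -4.3982] F [-1.8846 -0.2816 -1.6231] [-0.0772  0.5246 -0.0616] 0.010959333519735442 25.000806748867035
```

Low forces and the lid is following. Continue.

Request:
{"name": "drive_tool", "arguments": {"angular": [[0, 0, 0], [0, 0, 0], [0, 0, 0], [0, 0, 0], [0, 0, 0], [0, 0, 0], [0, 0, 0], [0, 0, 0], [0, 0, 0], [0, 0, 0], [0, 0, 0], [0, 0, 0], [0, 0, 0], [0, 0, 0], [0, 0, 0]], "delta_pos": [[0, 0.27, -0.82], [0, 0.29, -0.81], [0, 0.32, -0.8], [0, 0.35, -0.79], [0, 0.38, -0.78], [0, 0.4, -0.76], [0, 0.43, -0.75], [0, 0.46, -0.73], [0, 0.48, -0.72], [0, 0.51, -0.7], [0, 0.53, -0.68], [0, 0.55, -0.66], [0, 0, 0], [0, 0, 0], [0, 0, 0]], "gripper": [0.8, 0.8, 0.8, 0.8, 0.8, 0.8, 0.8, 0.8, 0.8, 0.8, 0.8, 0.8, 0.8, 0.8, 0.8]}}

```text
time_s: 19.25
tool_pos: [0.5386, 0.1518, 0.2592]
tool_rot: [-179.8, -0.0, 103.4]
force: [-10.0, -2.0, 6.5]
grip_width: 0.0111
grasp_force: 25.0
```

```bash
python3 st.py; python3 - <<'E'
from h import *
o=telemetry.get_obs();p=o["tool_pos"]+[0,0,.005]
d=p[:2]-[.4815,.1375];f=d@[.9728,.2317]
print("angle",np.degrees(np.arctan2(p[2]-.1,.247-f))-.93, np.hypot(p[2]-.1,.247-f))
S=eyes.read_camera("scene");save(S,"s4.png",(230,180,430,380),3)
E
```

```text
19.25 [0.5386 0.1518 0.2592] [-179.7876   -0.0258  103.3994] [-33.9629   6.8089  17.0027  94.7853  -2.0646  78.9182  -3.2695] F [-10.0362  -2.0462   6.5181] [-0.6951  2.4098  0.0301] 0.011074745781504051 25.002385675907135
angle 40.18613003780726 0.2497125998096152
```

View pics/s4.png

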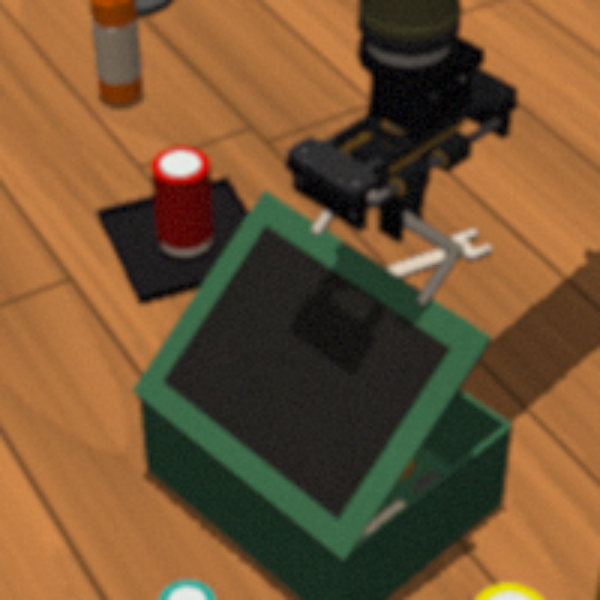

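The lid is open at about 40 degrees and the cup is still home, top at (180,163). A small radial push remains, so I relieve it and check the angle from the picture using the front corners, crop (268,195) and (490,336).

Request:
{"name": "drive_tool", "arguments": {"angular": [[0, 0, 0], [0, 0, 0], [0, 0, 0], [0, 0, 0], [0, 0, 0]], "delta_pos": [[0, -0.07, -0.06], [0, -0.07, -0.06], [0, 0, 0], [0, 0, 0], [0, 0, 0]], "gripper": [0.8, 0.8, 0.8, 0.8, 0.8]}}

```text
time_s: 19.8
tool_pos: [0.5385, 0.1518, 0.2592]
tool_rot: [-180.0, -0.0, 103.4]
force: [-6.0, -1.6, 1.7]
grip_width: 0.0109
grasp_force: 25.0
```

```bash
python3 st.py; python3 - <<'E'
from h import *
S=eyes.read_camera("scene")
ex=np.array([.9728,.2317,0]);ey=np.array([-.2317,.9728,0]);H=np.array([.722,.195,.1])
obs=[np.array([268,195])/3+[230,180],np.array([490,336])/3+[230,180]]
for th in(0,30,35,38,40,42,45,50):
    t=np.radians(th)
    print(th,[np.round(proj(S,H-ex*(.205*np.cos(t)+.006*-np.sin(t)*-1)+np.array([0,0,.205*np.sin(t)+.006*np.cos(t)])+s*.128*ey)-o,1) for s,o in zip((-1,1),obs)])
E
```

```text
19.8 [0.5385 0.1518 0.2592] [-179.9501   -0.0072  103.3981] [-33.9974   6.674   16.9855  94.9253  -1.9945  78.7453  -3.3313] F [-5.9988 -1.5545  1.7444] [-0.4599  1.4155 -0.0366] 0.010913464836851447 25.001298487186432
0 [array([12.5, 26. ]), array([ 9.8, 27.2])]
30 [array([5.9, 1.4]), array([6.8, 2.8])]
35 [array([ 3.3, -1.4]), array([4.8, 0.1])]
38 [array([ 1.6, -3. ]), array([ 3.4, -1.2])]
40 [array([ 0.3, -3.9]), array([ 2.3, -2. ])]
42 [array([-1. , -4.7]), array([ 1.2, -2.8])]
45 [array([-3.1, -5.8]), array([-0.6, -3.7])]
50 [array([-6.8, -7.3]), array([-3.9, -4.7])]
```

Request:
{"name": "drive_tool", "arguments": {"angular": [[0, 0, 0], [0, 0, 0], [0, 0, 0], [0, 0, 0], [0, 0, 0], [0, 0, 0], [0, 0, 0], [0, 0, 0], [0, 0, 0], [0, 0, 0]], "delta_pos": [[0, -0.07, -0.06], [0, -0.07, -0.06], [0, 0, 0], [0, 0, 0], [0, 0, 0], [0, 0, 0], [0, 0, 0], [0, 0, 0], [0, 0, 0], [0, 0, 0]], "gripper": [0.8, 0.8, 0.8, 0.8, 0.8, 0.8, 0.8, 0.8, 0.8, 0.8]}}

```text
time_s: 20.85
tool_pos: [0.5386, 0.1518, 0.2596]
tool_rot: [179.9, 0.0, 103.4]
force: [5.7, 1.3, -7.9]
grip_width: 0.0114
grasp_force: 25.0
```

```bash
python3 st.py; python3 - <<'E'
from h import *
from scipy.optimize import least_squares
S=eyes.read_camera("scene");T=eyes.read_camera("top")
a=cv2.resize(S["pixels"][225:375,260:420],None,fx=3.7,fy=3.7,interpolation=cv2.INTER_CUBIC)
cv2.imwrite("pics/f.png",a[:,:,::-1])
# fit angle: green+dark lid corners via cut_out centre of lid in both views
ex=np.array([.9728,.2317,0]);ey=np.array([-.2317,.9728,0]);H=np.array([.722,.195,.1])
g=lambda P:((P["pixels"][:,:,1].astype(int)-P["pixels"][:,:,0])>25)
def lid(t,s,r,h=.006): return H-ex*(r*np.cos(t)-h*np.sin(t))+[0,0,r*np.sin(t)+h*np.cos(t)]+s*ey
for th in(30,35,40,45,50):
    t=np.radians(th);out=[]
    m=np.zeros((480,640),np.uint8)
    for r0,r1,s0,s1,v in((-.003,.205,-.128,.128,1),(.025,.177,-.1,.1,0)):
        q=np.array([proj(S,lid(t,s,r)) for r,s in((r0,s0),(r1,s0),(r1,s1),(r0,s1))])
        cv2.fillPoly(m,[np.round(q).astype(np.int32)],v)
    G=g(S)&(S["pixels"][:,:,1]>75);print(th,(G&(m>0)).sum()/(G|(m>0))[225:375,260:420].sum())
E
```

```text
20.85 [0.5386 0.1518 0.2596] [179.8653   0.0134 103.3908] [-34.0291   6.5312  16.9704  95.0326  -1.9183  78.591   -3.3966] F [ 5.7132  1.2765 -7.9329] [ 0.2068 -1.0192 -0.0311] 0.011396963229891843 24.99938875436783
30 0.5276235791699709
35 0.6351158135544752
40 0.6936619718309859
45 0.6150392817059483
50 0.5009102730819246
```

View pics/f.png

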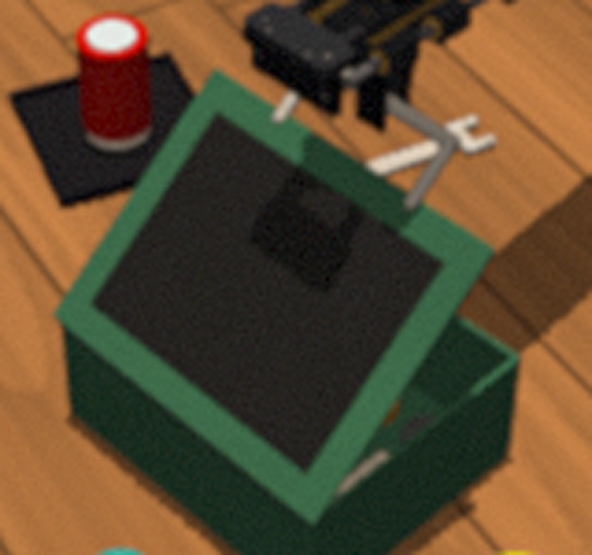

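The lid fits best at 40 degrees. The cup is on its peg with its top at crop (112,36), and nothing else has moved. Ease the last strain by half a step, then hand in.

Request:
{"name": "drive_tool", "arguments": {"angular": [[0, 0, 0], [0, 0, 0], [0, 0, 0], [0, 0, 0], [0, 0, 0]], "delta_pos": [[0, 0.06, 0.04], [0, 0, 0], [0, 0, 0], [0, 0, 0], [0, 0, 0]], "gripper": [0.8, 0.8, 0.8, 0.8, 0.8]}}

```text
time_s: 21.45
tool_pos: [0.5385, 0.1518, 0.2594]
tool_rot: [180.0, 0.0, 103.4]
force: [4.7, 2.0, -7.5]
grip_width: 0.011
grasp_force: 25.0
```

```bash
python3 st.py; python3 -c "
from cell import env;print(env.sign_off())"
```

```text
21.45 [0.5385 0.1518 0.2594] [179.9527   0.0033 103.3949] [-34.0172   6.5857  16.9743  95.0014  -1.9505  78.6569  -3.3714] F [ 4.7206  2.0012 -7.4708] [ 0.1031 -0.9419 -0.0152] 0.01102413057906274 24.999445974826813
the job is handed in; nothing more can be done
None
```

Handed in at 21.5 s: the red cup hangs mouth-down, fully home on the peg, and was let go with the lid still shut; the lid is held steady at about 40 degrees (38.5–40.5 by picture and arm position), and the cans and wrench were left alone.

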